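# Find the packing spacer that just fits under a bench instrument

## Robot

A 6-joint arm with a two-finger parallel gripper is mounted at the origin on the work surface. World frame = base frame: x ahead of the robot, y to its left, z up, the work surface at z = 0. Lengths are in m, angles in rad, forces in N, time in s.
With the tool pointing down it reaches from about 0.325 to 0.9 m from the base axis. Payload 6.1 kg.
Tool frame: the origin (TCP) lies between the finger pads; the fingertips stand 14 mm ahead of it and the grasp point (between the pads) lies 5 mm behind it; x points along the fingers, y is the direction in which the jaws open and shut, and the axes are right-handed (so a half turn about x gives the same grasp; the last joint's range is limited). The gripper opens to 85 mm and grips with 20 to 120 N. Pads are 22 mm wide; open, the fingers measure 114 mm over their backs; the gripper's body (76 mm by 85 mm) begins 54 mm behind the grasp point. The pads swing forward as they close: fully open they stand 13 mm farther back than shut.
Start: joints at [1.151, 0.22, 1.526, -0, 1.395, -0.126], TCP at [0.181, 0.598, 0.245] pointing down, gripper open.
Joint ranges: [-2.98, 2.98], [-0.91, 2.08], [0.09, 2.57], [-1.24, 4.39], [0.2, 2.65], [-2.68, 2.68]. Speed limits (rad/s): [2.57, 2.57, 3.01, 3.14, 3.14, 3.14].

## Interface

Orientations are given as a unit quaternion [x, y, z, w].
In Python, from rig import status, imaging, order gives the robot as it stands. The module is installed in compiled form; this text tells all that it offers.
- The arm moves only by the tool step_arm, never from a script. Its argument "steps" is a list of rows, each a list of 4 numbers: the shift along the tool's x, y, z in m, then the turn about the tool's x in degrees. A call has 1 to 12 rows; each row shifts and turns the commanded pose from where the row before left it, along the tool's axes as they then stand; what a row does not reach is not made up. A row lasts 1/12 s, in which the tool goes at most 41.7 mm and 7.16 degrees, less where a joint would pass 70% of its speed; a pose out of reach is approached as far as the arm can. A call is refused whole if a number of a shift passes 0.0417 or a number of a turn 7.16, either way. A call with a gripper value outside its range is refused whole. "hand" is the closure in counts, from 0 (fully open) to 255 (shut), set as the call begins (left out, the last holds). The fingers move at their own pace and stop on an object; "squeeze" is the grip in N (left out, the last holds). Time passes only in rows, so rows that do not move let the fingers close. It gives the time, the measured TCP pose, the force and the opening at its end, in the units of the state.
- status.observe(): the state, without advancing time (a new reading comes with each control period).
- imaging.camera(name): name is "scene" or "top" or "wrist"; returns a dict with "img" (400x640x3 uint8, red, green, blue), "fovy" (degrees; the focal length in pixels is half the picture's height over the tangent of half this angle, whatever the lens; pixels are square), "cx", "cy" (the principal point, pixels), "R" (3x3) and "t" (3): a world point X has camera coordinates R X + t. Camera axes: x right, y down, z forward; pixel columns grow to the right and rows downward; lengths in m; the calibration is good to about 2 mm. A picture is of the moment at which its call begins. There is no depth.
- order.hand_in(): hands the job in, once; it reports no verdict.
Trained networks look in the newest picture that a camera, given by its name, has taken for a name from the list of things; names that differ only in an ending like _2 or _b are one class to them, and where a whole thing is asked for, a point or a joint stands for the part that bears it (a point fixed in the world has none). Each returns a list of dicts, best first, with "p" (0 to 1); they miss things now and then, are a little off and sometimes report something else, mostly with a low value. They report only what shows in the picture. A call takes as long as a camera call. They do not tell look-alikes from the thing itself.
- imaging.boxes_of(camera, thing): "uv" ([column, row] in pixels, amid what is visible of it).
- imaging.cut_out(camera, thing): "mask" (400x640 bool, what is visible of it) and "uv" ([column, row] in pixels, amid what is visible of it).
- imaging.tip_of(camera, thing): "uv" ([column, row] in pixels: a listed point, or the origin of a listed thing).
The state is a dict: "clock": time; "joint_pos": joint angles; "joint_vel": joint speeds; "tau": joint torques, N m; "tcp_pos": TCP position; "tool_rot": TCP orientation; "ft_force": force on the tool from outside, world axes, zero at the start; "torque": the same for the moment, N m; "grip_width": finger opening in m.
Only numpy, scipy, OpenCV 4.12 (cv2) and the standard library are available. Lean on these libraries where they do the work, as an engineer would, in place of code of your own. Each camera call takes 0.05 s, during which the arm holds its last target.

## Task

The bench instrument needs a packing spacer under its front edge, but nobody knows how high the gap is: starting with the thin grey one, slide the coloured spacers into it along the mat to find the thickest one that still goes under. Leave that one lying flat under the front, pushed straight in to its white line so that it holds up the sprung roller, with the other three spacers clear in front of the instrument, and do not disturb the meter, the screwdriver or the jar.

Things in the scene. Friction and masses are not known exactly. Their poses are not given: they have to be found in the camera images.
- stand: The fixed cream bench instrument, a box 240 deep x 350 wide x 92 mm tall, front panel (knobs 12 mm proud) to the robot, held between two dark side brackets 18 mm thick, 50 mm tall, 386 mm over all. Origin: on the mat below the middle of the front face; x points in under it, y along the front, z up.
- gap_mouth (a point): Mouth of the gap between the mat and the instrument's flat underside: a point on the mat below the middle of the front face, x straight in under the instrument, y along the front to the left, z up. The gap is 350 mm wide and runs under the whole box; its height differs every time, about 8.6 to 19.6 mm, and is not given.
- bar (a joint): Sprung roller along the underside, 60 mm thick, turning freely, axis 25 mm behind the front face, hanging 4.2 mm below the underside. 0 = hanging; grows (m) as a spacer lifts it, 0.0042 = flush. Weak spring: a spacer that fits rides under it with at most about 9 N of push in all; one too thick butts dead against the front face's lower edge.
- grey_fin (a point): Fin of the grey spacer: a plate 165 long (x) x 60 wide x 8 mm thick, 0.13 kg, flat on the mat, front end to the instrument. Upright fin across its rear end: 14 thick in x, 60 wide, top 55 mm above the mat. Point: centre of the fin, 36 mm above the mat; front end 158 mm ahead (+x), white line 55 mm behind the front end. Left-to-right order of spacers differs.
- green_fin (a point): Fin of the green spacer: a plate 165 long (x) x 60 wide x 11 mm thick, 0.17 kg, flat on the mat, front end to the instrument. Upright fin across its rear end: 14 thick in x, 60 wide, top 55 mm above the mat. Point: centre of the fin, 36 mm above the mat; front end 158 mm ahead (+x), white line 55 mm behind the front end. Left-to-right order of spacers differs.
- yellow_fin (a point): Fin of the yellow spacer: a plate 165 long (x) x 60 wide x 14 mm thick, 0.20 kg, flat on the mat, front end to the instrument. Upright fin across its rear end: 14 thick in x, 60 wide, top 55 mm above the mat. Point: centre of the fin, 36 mm above the mat; front end 158 mm ahead (+x), white line 55 mm behind the front end. Left-to-right order of spacers differs.
- red_fin (a point): Fin of the red spacer: a plate 165 long (x) x 60 wide x 17 mm thick, 0.24 kg, flat on the mat, front end to the instrument. Upright fin across its rear end: 14 thick in x, 60 wide, top 55 mm above the mat. Point: centre of the fin, 36 mm above the mat; front end 158 mm ahead (+x), white line 55 mm behind the front end. Left-to-right order of spacers differs.
- meter: Bystander: dark grey-green handheld meter lying flat, 150 x 78 x 34 mm; origin at the centre of its underside.
- driver: Bystander: screwdriver lying on the mat; origin near its middle.
- jar: Bystander: brown glass jar with a black cap, 60 mm diameter, 85 mm tall; origin at the centre of its underside.
Things that resemble listed ones, but are neither listed nor needed, are in the scene too. Leave any brown or purple look-alike of the part that bears green_fin alone.

How it is judged:
On the way:
1. the thinnest (grey) spacer is slid at least 20 mm under the front while the other three are still out (x of grey_fin in the frame of gap_mouth above -0.138 m and x of each of green_fin, yellow_fin, red_fin in the frame of gap_mouth below -0.152 m), for 0.1 s.
At the end, for the whole second after the job is handed in: One spacer under the instrument: front end 42-75 mm past the front face, fin within 150 mm of the middle, straight to 0.2 rad, flat to 0.06 rad, sprung roller lifted over 0.5 mm (so under 3.7 mm to spare). The other three: front ends at most 6 mm past the face, flat to 0.1 rad (value of joint bar above 0.0005 m and ((x of grey_fin in the frame of gap_mouth between -0.116 and -0.083 m and y of grey_fin in the frame of gap_mouth between -0.15 and 0.15 m and angle between the x axis of grey_fin and the x axis of gap_mouth, either way round below 0.2 rad and angle between grey_fin's own z axis and vertical below 0.06 rad and x of each of green_fin, yellow_fin, red_fin in the frame of gap_mouth below -0.152 m) or (x of green_fin in the frame of gap_mouth between -0.116 and -0.083 m and y of green_fin in the frame of gap_mouth between -0.15 and 0.15 m and angle between the x axis of green_fin and the x axis of gap_mouth, either way round below 0.2 rad and angle between green_fin's own z axis and vertical below 0.06 rad and x of each of grey_fin, yellow_fin, red_fin in the frame of gap_mouth below -0.152 m) or (x of yellow_fin in the frame of gap_mouth between -0.116 and -0.083 m and y of yellow_fin in the frame of gap_mouth between -0.15 and 0.15 m and angle between the x axis of yellow_fin and the x axis of gap_mouth, either way round below 0.2 rad and angle between yellow_fin's own z axis and vertical below 0.06 rad and x of each of grey_fin, green_fin, red_fin in the frame of gap_mouth below -0.152 m) or (x of red_fin in the frame of gap_mouth between -0.116 and -0.083 m and y of red_fin in the frame of gap_mouth between -0.15 and 0.15 m and angle between the x axis of red_fin and the x axis of gap_mouth, either way round below 0.2 rad and angle between red_fin's own z axis and vertical below 0.06 rad and x of each of grey_fin, green_fin, yellow_fin in the frame of gap_mouth below -0.152 m)) and angle between each of grey_fin, green_fin, yellow_fin, red_fin's own z axis and vertical below 0.1 rad); the robot touches nothing.
It fails at once if a bystander (meter) is shifted by more than 30 mm (distance of meter from where it was at the start of the episode above 0.03 m).
It fails at once if a bystander (driver) is shifted by more than 30 mm (distance of driver from where it was at the start of the episode above 0.03 m).
It fails at once if a bystander (jar) is shifted by more than 30 mm (distance of jar from where it was at the start of the episode above 0.03 m).
It fails at once if the jar is tipped over (angle between jar's own z axis and vertical above 0.5 rad).
It also fails if it takes over 72 s, if anything falls off the work surface, if the arm or the gripper's body presses on something with over 40 N, if the wrist force passes 120 N, or if a joint passes its speed limit or range.

## Working session

There is one attempt and no reset: what is moved stays moved. The work goes in short steps, Python scripts to look and compute and a tool call to move; the robot and the scene stay as the last step left them, time stands still between calls to the robot, and variables do not carry over. Pictures are saved under pics/ and viewed, and the job is handed in when it is done.

Besides the shell and the picture viewer there is one more tool, called after "Request:" as name([rows], argument=value, ...), one row to a line, values as JSON. step_arm: Moves the arm, as the interface text tells. Its arguments: {"type":"object","properties":{"steps":{"type":"array"},"hand":{"type":"number"},"squeeze":{"type":"number"}},"required":["steps"]}

```bash
mkdir -p pics; python3 - <<'E'
from rig import status, imaging
import cv2
s=status.observe(); print(s)
for n in ("scene","top","wrist"):
    c=imaging.camera(n); cv2.imwrite(f"pics/{n}0.png",c["img"][:,:,::-1]); print(n,c["fovy"],c["cx"],c["cy"],c["R"],c["t"])
E
```

```text
{'clock': 0.0, 'joint_pos': array([ 1.15092205e+00,  2.21217558e-01,  1.52762689e+00, -3.34529880e-05,
        1.39467025e+00, -1.26108544e-01]), 'joint_vel': array([-2.34823875e-03, -1.21187807e-04,  5.47598774e-04,  8.63926743e-04,
       -3.54443488e-04, -4.40627089e-05]), 'tau': array([-3.79267258e-04, -4.96886802e+01, -3.89390910e+01, -2.23057668e-04,
        1.11763991e-02, -1.81847054e-05]), 'tcp_pos': array([0.18075637, 0.59768911, 0.24419616]), 'tool_rot': array([ 0.10282918,  0.69966471, -0.10414422,  0.6993207 ]), 'ft_force': array([-0.26033854,  0.87097865, -0.28058672]), 'torque': array([ 0.00713138,  0.03148697, -0.04184151]), 'grip_width': 0.08545543655462524}
scene 54.801160910686036 318.7124817030261 204.1548586868888 [[-4.72142660e-01  8.81521889e-01 -6.83966429e-04]
 [ 7.47576107e-01  3.99989972e-01 -5.30224468e-01]
 [-4.67130895e-01 -2.50852907e-01 -8.47857031e-01]] [ 0.23367896 -0.32454202  1.28497669]
top 45.07109610191659 324.8116270111584 194.15470779595353 [[ 0.00218234 -0.99970496  0.0241917 ]
 [-0.99449392 -0.00470431 -0.10468863]
 [ 0.10477154 -0.02383003 -0.99421077]] [-0.00952057  0.47183186  1.3088017 ]
wrist 62.15646632659052 320.09505291931794 199.50620302755254 [[ 0.28938809  0.95720603 -0.00334004]
 [ 0.91431496 -0.27538478  0.29697034]
 [ 0.283342   -0.08899353 -0.95488086]] [-0.6233426  -0.04039271  0.38085085]
```

View pics/top0.png

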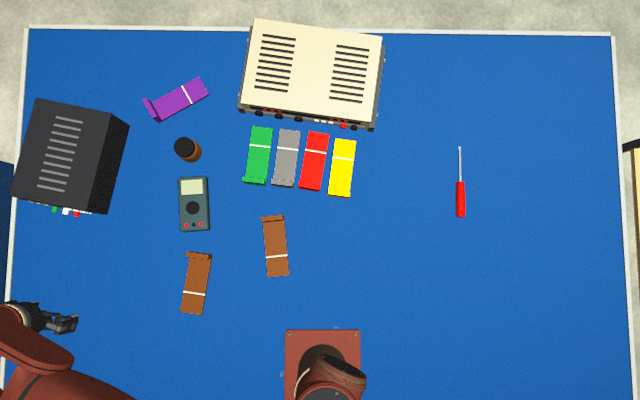

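View pics/scene0.png

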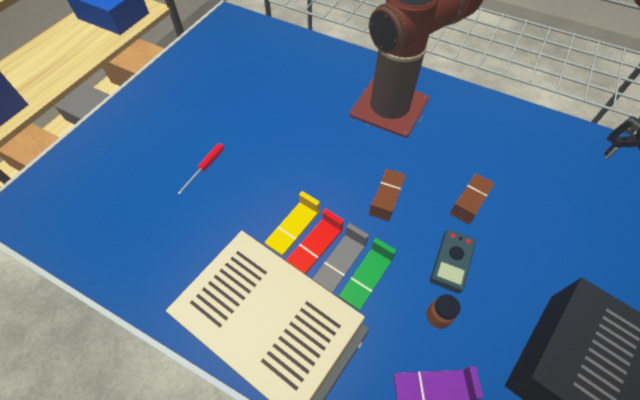

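View pics/wrist0.png

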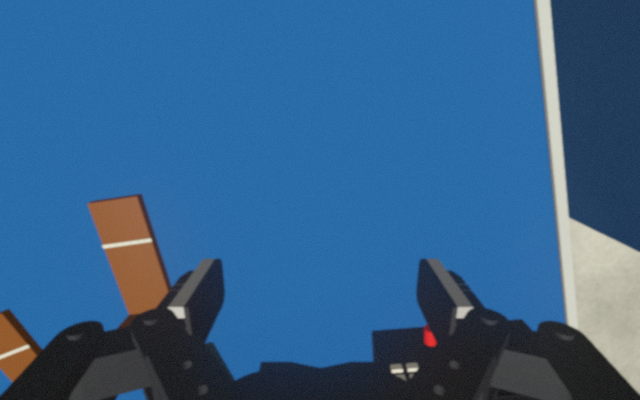

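The top view shows the cream instrument at (310,75), with spacers in front of it: green (258,155), grey (286,157), red (314,160) and yellow (342,167). Their fins point toward the robot. The look-alikes are brown (275,245) and (196,283) and purple (177,100). The bystanders are meter (194,204), jar (187,149) and driver (460,190).

```bash
cat > h.py <<'E'
import numpy as np, cv2
from rig import status, imaging
def ray(c,u,v,z):
    f=200/np.tan(np.radians(c["fovy"])/2)
    d=np.array([(u-c["cx"])/f,(v-c["cy"])/f,1.]); R=np.array(c["R"]);t=np.array(c["t"])
    o=-R.T@t; w=R.T@d; s=(z-o[2])/w[2]; return o+s*w
def proj(c,X):
    f=200/np.tan(np.radians(c["fovy"])/2)
    p=np.array(c["R"])@np.array(X)+c["t"]; return np.array([c["cx"]+f*p[0]/p[2],c["cy"]+f*p[1]/p[2]])
def tri(cs,uvs):
    A=[];b=[]
    for c,(u,v) in zip(cs,uvs):
        f=200/np.tan(np.radians(c["fovy"])/2); R=np.array(c["R"]);t=np.array(c["t"])
        for a,row in (((u-c["cx"])/f,0),((v-c["cy"])/f,1)):
            A.append(a*R[2]-R[row]); b.append(t[row]-a*t[2])
    X,r,_,_=np.linalg.lstsq(np.array(A),np.array(b),rcond=None); return X,r
E
python3 - <<'E'
from h import *
cs={n:imaging.camera(n) for n in("top","scene")}
for th in ("grey_fin","green_fin","yellow_fin","red_fin","gap_mouth","stand","meter","jar","driver"):
    z=0.036 if "fin" in th else 0
    for n in cs:
        for r in imaging.tip_of(n,th)[:4]:
            print(th,n,np.round(r["uv"],1),round(r["p"],2),np.round(ray(cs[n],*r["uv"],z),4)[:2])
# line & edge by colour mask in top
c=cs["top"]; 
for th in ("grey_fin","green_fin","yellow_fin","red_fin"):
    for r in imaging.cut_out("top",th)[:5]:
        m=r["mask"].astype(np.uint8)
        rr=cv2.minAreaRect(np.argwhere(m)[:,::-1].astype(np.float32)); print(th,round(r["p"],2),m.sum(),np.round(r["uv"]),np.round(c["img"][m>0].mean(0)))
        for q in cv2.boxPoints(rr): print("   ",q.round(1),ray(c,*q,0.012).round(4)[:2])
im=c["img"][90:220,220:400,::-1]; cv2.imwrite("pics/crop0.png",cv2.resize(im,None,fx=4.4,fy=4.4,interpolation=cv2.INTER_CUBIC))
E
```

```text
grey_fin top [284.2 183.2] 0.87 [0.5004 0.1039]
grey_fin scene [359.5 234.1] 0.69 [0.4981 0.1206]
green_fin top [254.  179.7] 0.91 [0.5096 0.1867]
green_fin top [149.8 112. ] 0.74 [0.6971 0.4776]
green_fin top [273.6 218.3] 0.62 [0.4039 0.1317]
green_fin top [193.7 254.4] 0.62 [0.306  0.3449]
green_fin scene [380.8 209.3] 0.97 [0.4035 0.1393]
green_fin scene [381.7 248.7] 0.67 [0.5092 0.1872]
green_fin scene [469.4 383.4] 0.67 [0.7082 0.4711]
green_fin scene [463.6 211. ] 0.63 [0.3043 0.3359]
yellow_fin top [333.8 192.9] 0.8 [ 0.4743 -0.0323]
yellow_fin top [459.2 181. ] 0.47 [ 0.5091 -0.38  ]
yellow_fin scene [311.4 202.4] 0.76 [ 0.4719 -0.0347]
red_fin top [308.4 183.9] 0.57 [0.4988 0.0375]
red_fin scene [334.  221.4] 0.65 [0.4956 0.0458]
stand top [335.8 194.4] 0.67 [ 0.4739 -0.0395]
stand scene [200.2 174.8] 0.4 [ 0.5225 -0.3813]
meter top [197.2 203.8] 0.64 [0.4457 0.3482]
meter scene [453.1 264.8] 0.65 [0.4468 0.3634]
jar top [194.1 149.2] 0.62 [0.6006 0.3616]
jar scene [441.7 315.7] 0.64 [0.5853 0.3797]
driver top [456.1 182. ] 0.65 [ 0.511  -0.3821]
driver scene [200.7 170.2]
[... 981 characters left out ...]
4.  97.  58.]
    [178.3 312.9] [0.1484 0.3872]
    [185.3 250.4] [0.3165 0.374 ]
    [212.6 253.4] [0.3084 0.2993]
    [205.7 316. ] [0.1403 0.3135]
green_fin 0.2 555 [187. 147.] [60. 50. 46.]
    [169. 147.] [0.604  0.4286]
    [185. 131.] [0.65   0.3856]
    [205.5 151.5] [0.5919 0.3266]
    [189.5 167.5] [0.5462 0.3697]
yellow_fin 0.89 1181 [338. 167.] [251. 242.  12.]
    [327. 196.] [ 0.4681 -0.0143]
    [333.8 138.3] [ 0.6324 -0.0333]
    [355.3 140.8] [ 0.6255 -0.0941]
    [348.5 198.5] [ 0.4613 -0.0744]
red_fin 0.68 1272 [316. 158.] [246.  56.  45.]
    [296.9 188.2] [0.4894 0.0699]
    [307.5 129.9] [0.6559 0.0413]
    [329.1 133.8] [ 0.645 -0.02 ]
    [318.5 192.2] [0.4787 0.0094]
```

View pics/crop0.png

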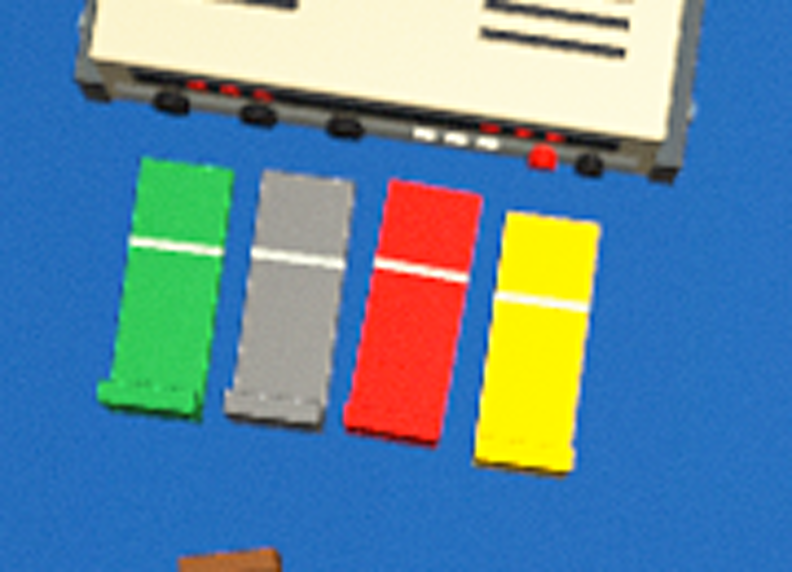

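```bash
cat > fit.py <<'E'
from h import *
from scipy.optimize import minimize
T=dict(grey=.008,green=.011,yellow=.014,red=.017)
def boxpts(x0,x1,y0,y1,z0,z1): return np.array([[x,y,z] for x in(x0,x1) for y in(y0,y1) for z in(z0,z1)])
def pose(P,p):
    c,s=np.cos(p[2]),np.sin(p[2]); return np.c_[c*P[:,0]-s*P[:,1]+p[0],s*P[:,0]+c*P[:,1]+p[1],P[:,2]]
def sil(c,parts,p,sc=4):
    m=np.zeros((400*sc,640*sc),np.uint8)
    for P in parts:
        uv=np.array([proj(c,X) for X in pose(P,p)]); h=cv2.convexHull(((uv+.5)*sc*16).astype(np.float32)).astype(np.int32)
        cv2.fillConvexPoly(m,h,1,shift=4)
    return cv2.resize(m.astype(np.float32),(640,400),interpolation=cv2.INTER_AREA)
def spparts(t): return [boxpts(-.007,.158,-.03,.03,0,t),boxpts(-.007,.007,-.03,.03,0,.055)]
STP=[boxpts(0,.24,-.175,.175,.012,.092),boxpts(0,.24,-.193,-.175,0,.05),boxpts(0,.24,.175,.193,0,.05)]
def mask(img,col):
    h,s,v=[a.astype(int) for a in cv2.split(cv2.cvtColor(img,cv2.COLOR_RGB2HSV))]
    if col=="green": return (h>45)&(h<85)&(s>90)
    if col=="yellow": return (h>22)&(h<36)&(s>150)
    if col=="red": return ((h<8)|(h>172))&(s>130)
    if col=="grey": return (s<50)&(v>80)
def fit(c,col,p0):
    parts=spparts(T[col]); s0=sil(c,parts,p0); roi=cv2.dilate((s0>0).astype(np.uint8),np.ones((15,15)))>0
    M=mask(c["img"],col)&roi
    n,l,st,_=cv2.connectedComponentsWithStats(M.astype(np.uint8))
    k=1+np.argmax(st[1:,4]); M=cv2.morphologyEx((l==k).astype(np.uint8),cv2.MORPH_CLOSE,np.ones((5,5))).astype(np.float32)
    f=lambda q: np.abs(sil(c,parts,[q[0]/100,q[1]/100,q[2]/10])-M).sum()
    r=minimize(f,[p0[0]*100,p0[1]*100,p0[2]*10],method="Nelder-Mead",options=dict(initial_simplex=np.array([p0[0]*100,p0[1]*100,p0[2]*10])+np.array([[0,0,0],[1,0,0],[0,1,0],[0,0,.8]]),xatol=.005,fatol=.3))
    q=r.x; return np.array([q[0]/100,q[1]/100,q[2]/10]),r.fun,M.sum()
def rel(p,S):
    c,s=np.cos(S[2]),np.sin(S[2]); d=p[:2]-S[:2]; return np.array([c*d[0]+s*d[1],-s*d[0]+c*d[1],p[2]-S[2]])
def overlay(c,sp,S,fn,roi,k):
    im=cv2.resize(c["img"][roi[1]:roi[3],roi[0]:roi[2],::-1],None,fx=k,fy=k,interpolation=cv2.INTER_CUBIC)
    L=[(spparts(T[n]),p) for n,p in sp.items()]+([(STP,S)] if S is not None else [])
    for parts,p in L:
        for P in parts:
            Q=[proj(c,X) for X in pose(P,p)]
            for i in range(8):
                for j in(1,2,4):
                    if not i&j:
                        a,b=[tuple(int(v) for v in ((Q[q]-[roi[0],roi[1]]+.5)*k)) for q in(i,i|j)]; cv2.line(im,a,b,(255,0,255),1)
    cv2.imwrite(fn,im)
E
python3 - <<'E'
from fit import *
import json
cs={n:imaging.camera(n) for n in("top","scene")}
c=cs["top"]
g0=dict(grey=[.497,.111,-.13],green=[.505,.19,-.13],yellow=[.472,-.043,-.13],red=[.49,.04,-.15])
sp={}
for n in g0:
    p,e,a=fit(c,n,np.array(g0[n])); sp[n]=p; print(n,p.round(4),e,a)
M={}
for n in cs:
    r=imaging.cut_out(n,"stand"); print([(q["p"],q["uv"],q["mask"].sum()) for q in r[:3]])
    q=[q for q in r if q["mask"].sum()>5000]
    if q: M[n]=q[0]["mask"].astype(np.float32)
def f(q):
    p=[q[0]/100,q[1]/100,q[2]/10]; return sum(np.abs(sil(cs[n],STP,p)-M[n]).sum() for n in M)
x0=np.array([68,5,-1.4]);
r=minimize(f,x0,method="Nelder-Mead",options=dict(initial_simplex=x0+np.array([[0,0,0],[1,0,0],[0,1,0],[0,0,.8]])))
S=np.array([r.x[0]/100,r.x[1]/100,r.x[2]/10]); print("stand",S,r.fun)
for n in sp: print(n,rel(sp[n],S).round(4))
json.dump(dict(S=list(S),sp={k:list(v) for k,v in sp.items()}),open("p0.json","w"))
overlay(cs["top"],sp,S,"pics/ov_top.png",(220,10,400,205),4)
overlay(cs["scene"],sp,S,"pics/ov_scene.png",(150,180,420,400),2.7)
E
```

```text
grey [ 0.5037  0.1107 -0.1221] 101.8125 1178.0
green [ 0.5065  0.1887 -0.1205] 488.125 826.0
yellow [ 0.4697 -0.0437 -0.1318] 496.0 786.0
red [ 0.4937  0.037  -0.1721] 483.125 804.0
[(0.55, [376.5, 88.7], np.int64(408))]
[(0.84, [341.6, 365.9], np.int64(944))]
stand [ 0.68  0.05 -0.14] 0.0
grey [-0.183   0.0355  0.0179]
green [-0.1911  0.1131  0.0195]
yellow [-0.1952 -0.1221  0.0082]
red [-0.1827 -0.0388 -0.0321]
```

View pics/ov_top.png

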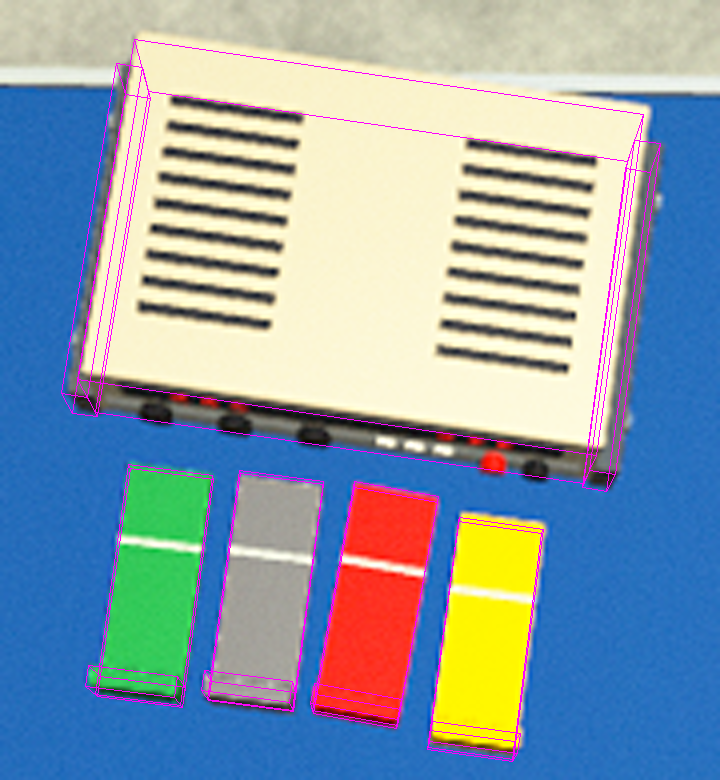

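View pics/ov_scene.png

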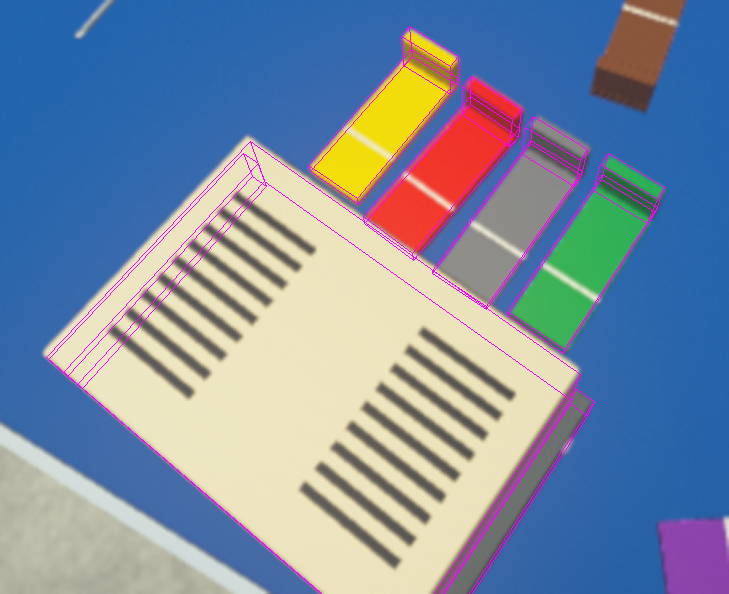

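```bash
sed -i 's/^    k=1+np.argmax.*$/    M=cv2.morphologyEx(np.isin(l,[i for i in range(1,n) if st[i,4]>60]).astype(np.uint8),cv2.MORPH_CLOSE,np.ones((9,9))).astype(np.float32)/' fit.py
sed -i 's/np.ones((15,15)))>0/np.ones((13,13)))>0/' fit.py
python3 - <<'E'
from fit import *
import json
cs={n:imaging.camera(n) for n in("top","scene")}
c=cs["top"]; d=json.load(open("p0.json"))
sp={}
for n,p in d["sp"].items():
    p,e,a=fit(c,n,np.array(p)); sp[n]=p; print(n,p.round(4),e,a)
roof=[boxpts(0,.24,-.175,.175,.091,.092)]
def cream(c,roi):
    h,s,v=[a.astype(int) for a in cv2.split(cv2.cvtColor(c["img"],cv2.COLOR_RGB2HSV))]
    m=((h>12)&(h<40)&(s>15)&(s<90)&(v>190)).astype(np.uint8); m[~roi]=0
    m=cv2.morphologyEx(m,cv2.MORPH_CLOSE,np.ones((9,9))); n,l,st,_=cv2.connectedComponentsWithStats(m); return (l==1+np.argmax(st[1:,4])).astype(np.float32)
S=np.array(d["S"])
x0=np.array([S[0]*100,S[1]*100,S[2]*10])
for ns in (["top"],["scene"],["top","scene"]):
    M={n:cream(cs[n],cv2.dilate((sil(cs[n],roof,S)>0).astype(np.uint8),np.ones((15,15)))>0) for n in cs}
    f=lambda q: sum(np.abs(sil(cs[n],roof,[q[0]/100,q[1]/100,q[2]/10])-M[n]).sum() for n in ns)
    r=minimize(f,x0,method="Nelder-Mead",options=dict(initial_simplex=x0+np.array([[0,0,0],[1,0,0],[0,1,0],[0,0,.8]])))
    Sn=np.array([r.x[0]/100,r.x[1]/100,r.x[2]/10]); print(ns,Sn,r.fun)
    if ns==["top"]: S2=Sn
for n in sp: print(n,rel(sp[n],S2).round(4))
json.dump(dict(S=list(S2),sp={k:list(v) for k,v in sp.items()}),open("p0.json","w"))
overlay(cs["top"],sp,S2,"pics/ov_top2.png",(220,10,400,205),4)
overlay(cs["scene"],sp,S2,"pics/ov_scene2.png",(150,180,420,400),2.7)
E
```

```text
grey [ 0.5035  0.1107 -0.1219] 99.5625 1181.0
green [ 0.5086  0.1881 -0.1166] 64.4375 1252.0
yellow [ 0.474  -0.0443 -0.1321] 77.625 1202.0
red [ 0.4937  0.037  -0.1722] 65.9375 1223.0
['top'] [ 0.68710679  0.04732553 -0.14241806] 1113.0625
['scene'] [ 0.67813814  0.04606201 -0.13887915] 217.0625
['top', 'scene'] [ 0.67871588  0.04687916 -0.14082919] 1915.375
grey [-0.1907  0.0367  0.0205]
green [-0.1967  0.114   0.0258]
yellow [-0.198  -0.1209  0.0103]
red [-0.19   -0.0376 -0.0298]
```

View pics/ov_top2.png

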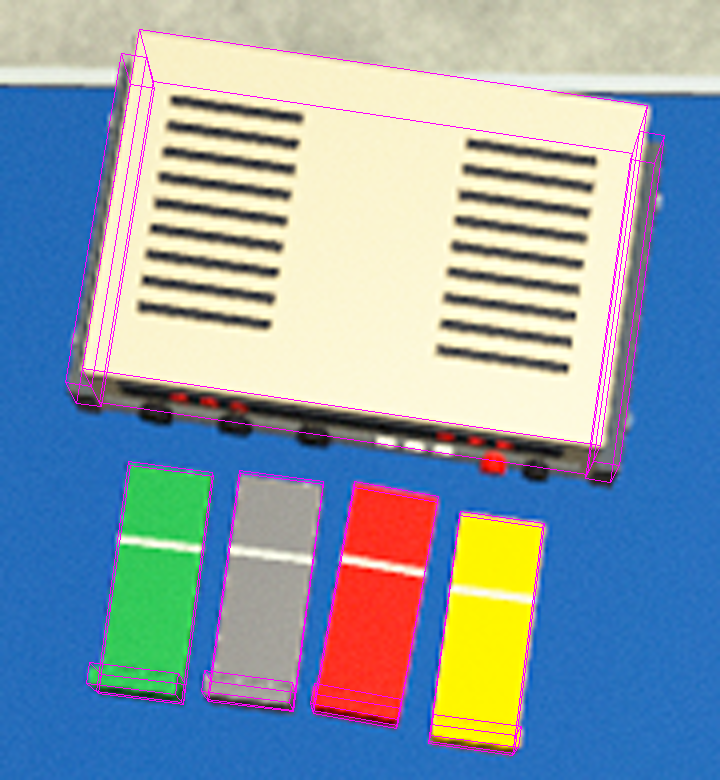

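View pics/ov_scene2.png

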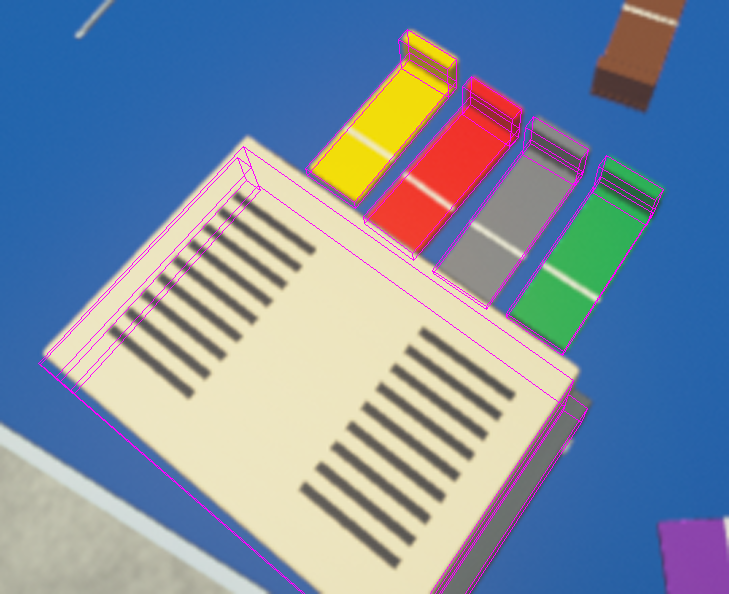

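```bash
cat > plan.py <<'E'
from h import *
import sys
from scipy.spatial.transform import Rotation as Ro
def plan(tx,ty,tz,yaw):
    s=status.observe(); R=Ro.from_quat(s["tool_rot"]).as_matrix(); p=s["tcp_pos"]
    print("t",round(s["clock"],2),"tcp",p.round(4),"R",R.round(3).tolist(),"F",s["ft_force"].round(1),"w",round(s["grip_width"],4))
    ya=np.arctan2(R[1,1],R[0,1]); dy=(yaw-ya+np.pi/2)%np.pi-np.pi/2   # y axis along yaw mod pi
    print("tool y yaw",ya.round(4),"turn about tool x deg",np.degrees(-dy).round(2),"or",np.degrees(-dy+np.sign(dy)*np.pi).round(1),"j6",s["joint_pos"][5].round(2))
    d=np.array([tx,ty,tz])-p; print("shift in tool axes now",(R.T@d).round(4))
    a=ya+dy; Y=np.array([np.cos(a),np.sin(a),0]);X=np.array([0,0,-1.]);Z=np.cross(X,Y); print("shift in tool axes after turn", [(q@d).round(4) for q in (X,Y,Z)])
if __name__=="__main__": plan(*map(float,sys.argv[1:5]))
E
python3 plan.py 0.5035 0.1107 0.12 -0.122
```

```text
t 1.65 tcp [0.181  0.5982 0.2453] R [[-0.0, 0.29, 0.957], [0.0, 0.957, -0.29], [-1.0, 0.0, -0.0]] F [-0.3  0.1  0.5] w 0.0853
tool y yaw 1.277 turn about tool x deg 80.15 or -99.8 j6 -0.13
shift in tool axes now [ 0.1253 -0.3732  0.4499]
shift in tool axes after turn [np.float64(0.1253), np.float64(0.3794), np.float64(0.4446)]
```

Request:
step_arm([
  [0,-0.0233,0.0281,0],
  [0,-0.0233,0.0281,0],
  [0,-0.0233,0.0281,0],
  [0,-0.0233,0.0281,0],
  [0,-0.0233,0.0281,0],
  [0,-0.0233,0.0281,0],
  [0,-0.0233,0.0281,0],
  [0,-0.0233,0.0281,0],
  [0,-0.0233,0.0281,0],
  [0,-0.0233,0.0281,0],
  [0,-0.0233,0.0281,0],
  [0,-0.0233,0.0281,0],
], hand=0, squeeze=40)

```text
clock: 2.65
tcp_pos: [0.4235, 0.2314, 0.2457]
tool_rot: [0.104, 0.699, -0.103, 0.7]
ft_force: [0.4, -0.3, 0.9]
grip_width: 0.0855
```

Request:
step_arm([
  [0,-0.0233,0.0281,0],
  [0,-0.0233,0.0281,0],
  [0,-0.0233,0.0281,0],
  [0,-0.0233,0.0281,0],
  [0.01,0,0,7],
  [0.01,0,0,7],
  [0.01,0,0,7],
  [0.01,0,0,7],
  [0.01,0,0,7],
  [0.01,0,0,7],
  [0.01,0,0,7],
  [0.01,0,0,7],
])

```text
clock: 3.65
tcp_pos: [0.5034, 0.1112, 0.165]
tool_rot: [0.422, 0.568, -0.421, 0.568]
ft_force: [-0.6, 0.3, -0.5]
grip_width: 0.0854
```

Request:
step_arm([
  [0.01,0,0,7],
  [0.01,0,0,7],
  [0,0,0,7],
  [0,0,0,3.2],
  [0,0,0,0],
])

```text
clock: 4.07
tcp_pos: [0.5033, 0.1112, 0.1451]
tool_rot: [-0.53, -0.468, 0.53, -0.468]
ft_force: [-0.5, -0.3, -0.3]
grip_width: 0.0854
```

```bash
python3 plan.py 0.5035 0.1107 0.038 -0.122; python3 - <<'E'
from h import *
c=imaging.camera("wrist"); cv2.imwrite("pics/w1.png",c["img"][:,:,::-1])
E
```

```text
t 4.07 tcp [0.5033 0.1112 0.1451] R [[-0.0, 0.992, -0.124], [-0.0, -0.124, -0.992], [-1.0, -0.0, 0.0]] F [-0.5 -0.3 -0.3] w 0.0854
tool y yaw -0.1247 turn about tool x deg -0.16 or 179.8 j6 0.19
shift in tool axes now [0.1071 0.0003 0.0004]
shift in tool axes after turn [np.float64(0.1071), np.float64(0.0003), np.float64(0.0004)]
```

View pics/w1.png

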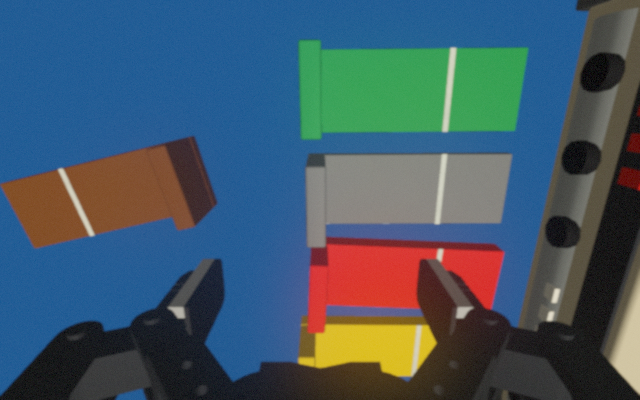

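Wrist view: green (410,90), grey (415,188), red (410,275) and yellow (380,350). The fin column is about 316, between the fingers (222–418). I'll check the fits against this view.

```bash
python3 - <<'E'
from fit import *
import json
d=json.load(open("p0.json")); sp={k:np.array(v) for k,v in d["sp"].items()}; S=np.array([.679,.047,-.14])
json.dump(dict(S=list(S),sp=d["sp"]),open("p0.json","w"))
c=imaging.camera("wrist"); overlay(c,sp,S,"pics/ovw.png",(0,0,640,400),1.2)
s=status.observe(); print(proj(c,s["tcp_pos"]),proj(c,s["tcp_pos"]*[1,1,0]+[0,0,.055]))
E
```

```text
[317.56160977 275.79290903] [318.49986563 208.81281463]
```

View pics/ovw.png

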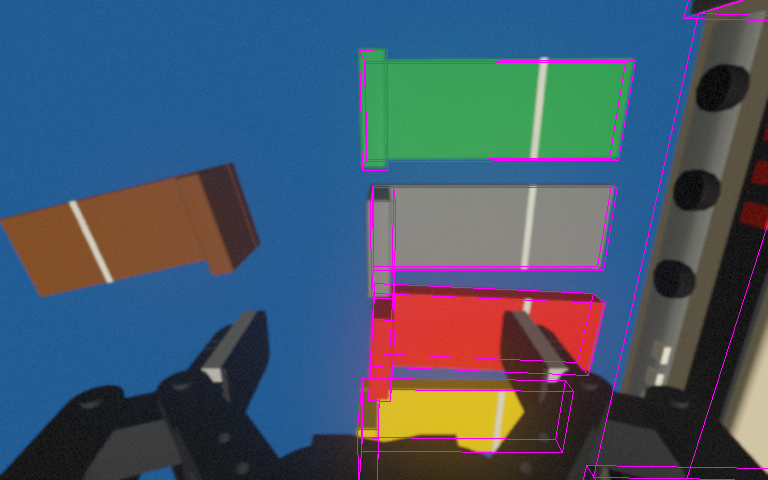

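Request:
step_arm([
  [0.03,0,0,0],
  [0.03,0,0,0],
  [0.025,0,0,0],
  [0.012,0,0,0],
  [0.01,0,0,0],
  [0,0,0,0],
])

```text
clock: 4.67
tcp_pos: [0.5023, 0.1111, 0.0368]
tool_rot: [-0.529, -0.469, 0.53, -0.468]
ft_force: [-1.3, -0.3, 0.7]
grip_width: 0.085
```

Request:
step_arm([
  [0,0,0,0],
  [0,0,0,0],
  [0,0,0,0],
  [0,0,0,0],
  [0,0,0,0],
  [0,0,0,0],
  [0,0,0,0],
  [0,0,0,0],
], hand=255, squeeze=40)

```text
clock: 5.33
tcp_pos: [0.5037, 0.1113, 0.039]
tool_rot: [0.53, 0.468, -0.53, 0.469]
ft_force: [-2.2, -0.1, 6.3]
grip_width: 0.0135
```

```bash
python3 - <<'E'
from fit import *
import json
d=json.load(open("p0.json"));sp={k:np.array(v) for k,v in d["sp"].items()}; S=np.array(d["S"])
c=imaging.camera("top"); overlay(c,sp,S,"pics/ovt3.png",(220,90,400,220),4.2)
c=imaging.camera("scene"); overlay(c,sp,S,"pics/ovs3.png",(230,150,430,320),4)
s=status.observe(); print(s["tcp_pos"],s["ft_force"],s["grip_width"])
E
```

```text
[0.50374609 0.11127094 0.03898744] [-2.47787472 -0.68474916  6.13449759] 0.013065049081137974
```

View pics/ovs3.png

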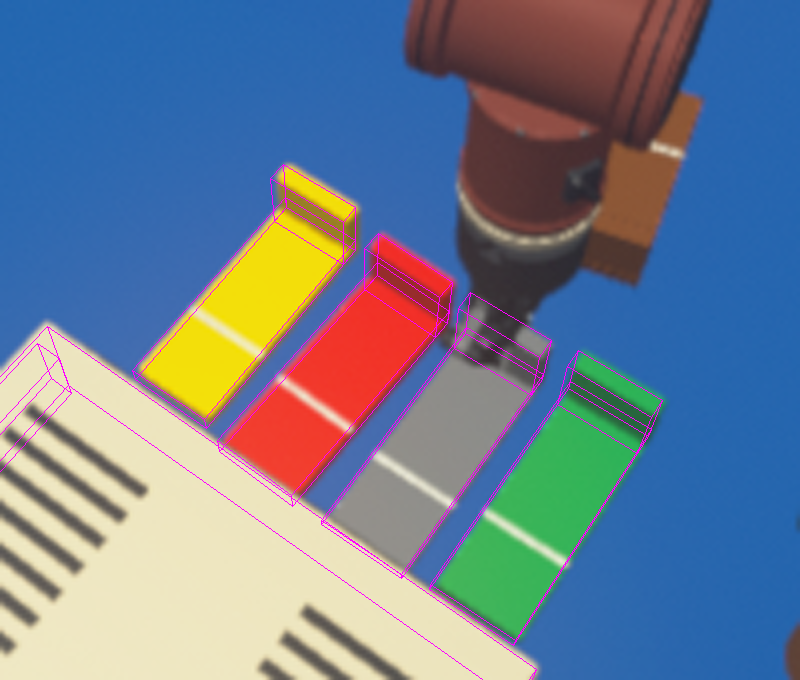

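Request:
step_arm([
  [-0.001,0.004,0,0],
  [0,0.005,0,0],
  [0,0.005,0,0],
  [0,0.005,0,0],
  [0,0.005,0,0],
  [0,0.005,0,0],
])

```text
clock: 5.93
tcp_pos: [0.5326, 0.1075, 0.0391]
tool_rot: [-0.53, -0.468, 0.53, -0.468]
ft_force: [-0.1, -0.3, -1.6]
grip_width: 0.0132
```

Request:
step_arm([
  [0,0.005,0,0],
  [0,0.005,0,0],
  [0,0.005,0,0],
])

```text
clock: 6.18
tcp_pos: [0.5475, 0.1057, 0.0391]
tool_rot: [-0.53, -0.468, 0.53, -0.468]
ft_force: [-0.4, 0.2, -0.7]
grip_width: 0.0137
```

Request:
step_arm([
  [0,0.005,0,0],
  [0,0.005,0,0],
  [0,0.005,0,0],
])

```text
clock: 6.43
tcp_pos: [0.5624, 0.1039, 0.0393]
tool_rot: [-0.53, -0.468, 0.53, -0.468]
ft_force: [1.2, 0.2, -2.1]
grip_width: 0.0131
```

Request:
step_arm([
  [0,0,0,0],
  [0,0,0,0],
  [0,0,0,0],
])

```text
clock: 6.68
tcp_pos: [0.5617, 0.104, 0.0392]
tool_rot: [-0.53, -0.468, 0.53, -0.468]
ft_force: [0.2, 0.7, -2.3]
grip_width: 0.0134
```

```bash
python3 - <<'E'
from fit import *
import json
d=json.load(open("p0.json"));sp={k:np.array(v) for k,v in d["sp"].items()}; S=np.array(d["S"])
c=imaging.camera("top"); overlay(c,{k:sp[k] for k in sp if k!="grey"},S,"pics/ovt4.png",(220,90,400,220),4.2)
c=imaging.camera("scene"); overlay(c,{k:sp[k] for k in sp if k!="grey"},S,"pics/ovs4.png",(230,150,430,320),4)
c=imaging.camera("wrist"); cv2.imwrite("pics/w4.png",c["img"][:,:,::-1])
s=status.observe(); print(s["tcp_pos"],s["ft_force"],s["grip_width"], rel(np.append(s["tcp_pos"][:2],0),S))
E
```

```text
[0.56158152 0.10401305 0.03921305] [ 0.03562089  0.54134329 -1.67250098] 0.013741262236640791 [-0.12422543  0.04007029  0.14      ]
```

View pics/ovs4.png

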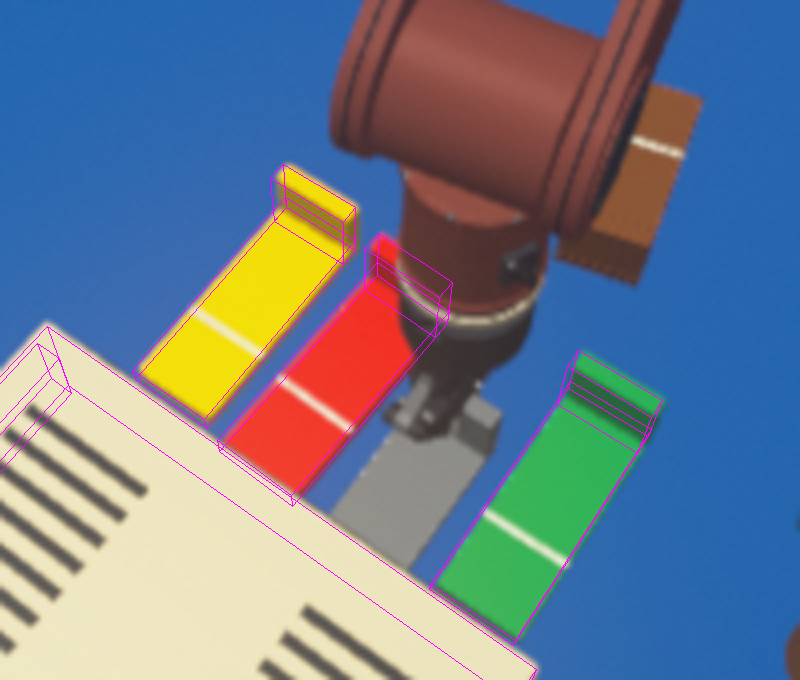

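View pics/w4.png

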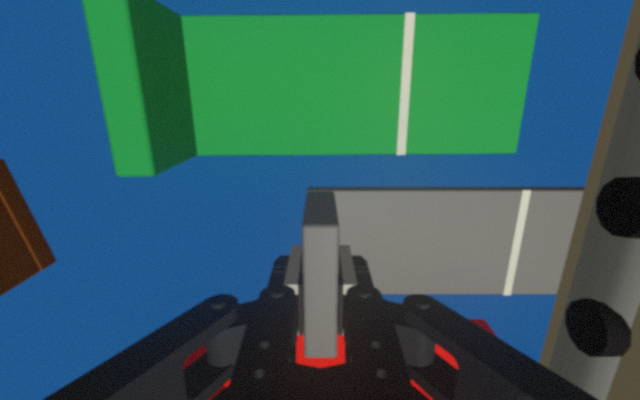

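```bash
python3 - <<'E'
from fit import *
import json
d=json.load(open("p0.json")); S=np.array(d["S"])
c=imaging.camera("wrist"); print(-np.array(c["R"]).T@c["t"])
for uv in ((581,220),(562,295),(600,150)):
    for z in (.01,.015,.02): print(uv,z,rel(np.append(ray(c,*uv,z)[:2],0),S).round(4)[:2])
for uv in ((524,190),(512,293)): print("line",rel(np.append(ray(c,*uv,.008)[:2],0),S).round(4)[:2])
im=c["img"][100:330,420:640,::-1]; cv2.imwrite("pics/w4c.png",cv2.resize(im,None,fx=3,fy=2.6,interpolation=cv2.INTER_CUBIC))
E
```

```text
[0.57207574 0.17883223 0.1684981 ]
(581, 220) 0.01 [0.0098 0.0574]
(581, 220) 0.015 [0.0056 0.0593]
(581, 220) 0.02 [0.0014 0.0611]
(562, 295) 0.01 [0.0105 0.0134]
(562, 295) 0.015 [0.0062 0.0166]
(562, 295) 0.02 [0.002  0.0198]
(600, 150) 0.01 [0.0099 0.0932]
(600, 150) 0.015 [0.0056 0.0939]
(600, 150) 0.02 [0.0014 0.0946]
line [-0.0212  0.0722]
line [-0.0159  0.0129]
```

View pics/w4c.png

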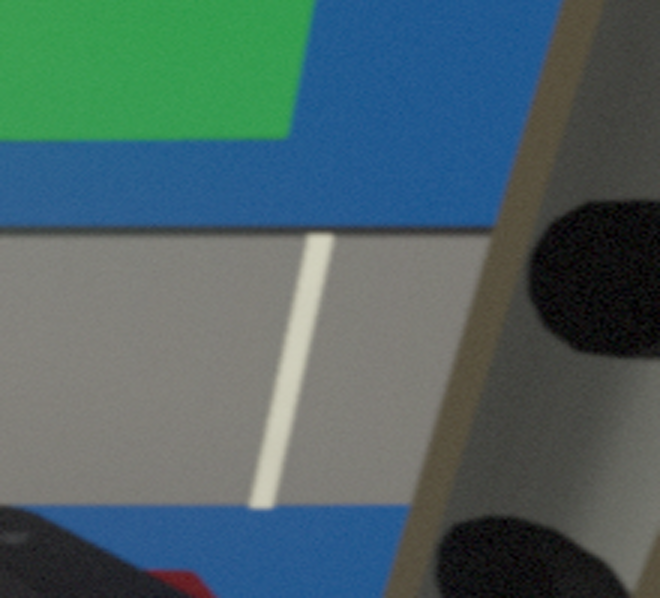

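Request:
step_arm([
  [0,0.005,0,0],
  [0,0.005,0,0],
  [0,0,0,0],
  [0,0,0,0],
  [0,0,0,0],
])

```text
clock: 7.3
tcp_pos: [0.5719, 0.1027, 0.0392]
tool_rot: [-0.53, -0.468, 0.53, -0.468]
ft_force: [-0.0, -0.2, -1.7]
grip_width: 0.0136
```

Request:
step_arm([
  [0,-0.005,0,0],
  [0,-0.008,0,0],
  [0,-0.008,0,0],
  [0,-0.008,0,0],
  [0,-0.008,0,0],
  [0,-0.008,0,0],
  [0,-0.008,0,0],
  [0,-0.008,0,0],
  [0,-0.007,0,0],
  [0,0,0,0],
])

```text
clock: 8.13
tcp_pos: [0.5028, 0.1113, 0.0391]
tool_rot: [-0.529, -0.469, 0.53, -0.468]
ft_force: [-0.4, 0.1, -1.3]
grip_width: 0.0136
```

Request:
step_arm([
  [0,0,0,0],
  [0,0,0,0],
  [0,0,0,0],
  [0,0,0,0],
  [0,0,0,0],
], hand=0)

```text
clock: 8.55
tcp_pos: [0.5047, 0.111, 0.0394]
tool_rot: [0.53, 0.468, -0.53, 0.468]
ft_force: [-0.3, 0.6, -0.1]
grip_width: 0.073
```

Request:
step_arm([
  [-0.03,0,0,0],
  [-0.03,0,0,0],
  [-0.03,0,0,0],
  [-0.02,0,0,0],
  [0,0,0,0],
  [0,0,0,0],
])

```text
clock: 9.05
tcp_pos: [0.5056, 0.1111, 0.1508]
tool_rot: [0.531, 0.468, -0.529, 0.469]
ft_force: [0.8, -0.3, -0.4]
grip_width: 0.0854
```

```bash
python3 plan.py 0.474 -0.0443 0.038 -0.132; python3 - <<'E'
from fit import *
import json
d=json.load(open("p0.json"));sp={k:np.array(v) for k,v in d["sp"].items()}; S=np.array(d["S"])
c=imaging.camera("wrist"); overlay(c,sp,S,"pics/ovw5.png",(0,0,640,400),1.2)
c=imaging.camera("scene"); overlay(c,sp,S,"pics/ovs5.png",(230,150,430,320),4)
E
```

```text
t 9.05 tcp [0.5056 0.1111 0.1508] R [[0.003, 0.992, -0.122], [0.0, -0.122, -0.992], [-1.0, 0.003, -0.001]] F [ 0.8 -0.3 -0.4] w 0.0854
tool y yaw -0.1228 turn about tool x deg 0.53 or -179.5 j6 0.19
shift in tool axes now [ 0.1127 -0.0127  0.1582]
shift in tool axes after turn [np.float64(0.1128), np.float64(-0.0109), np.float64(0.1582)]
```

View pics/ovw5.png

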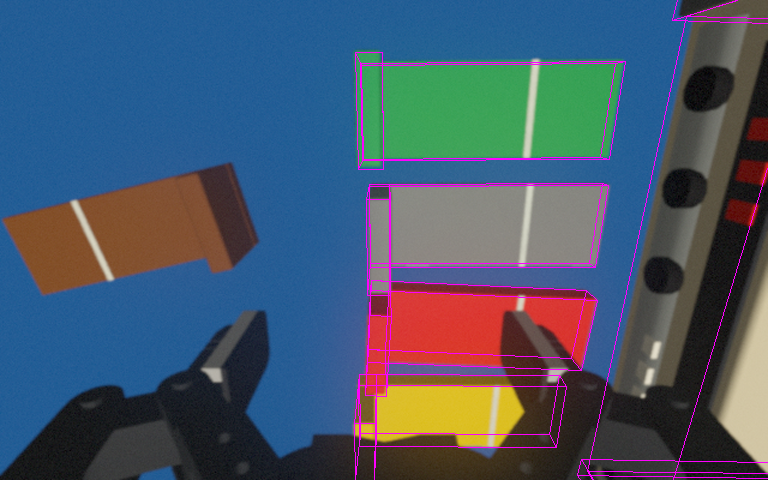

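View pics/ovs5.png

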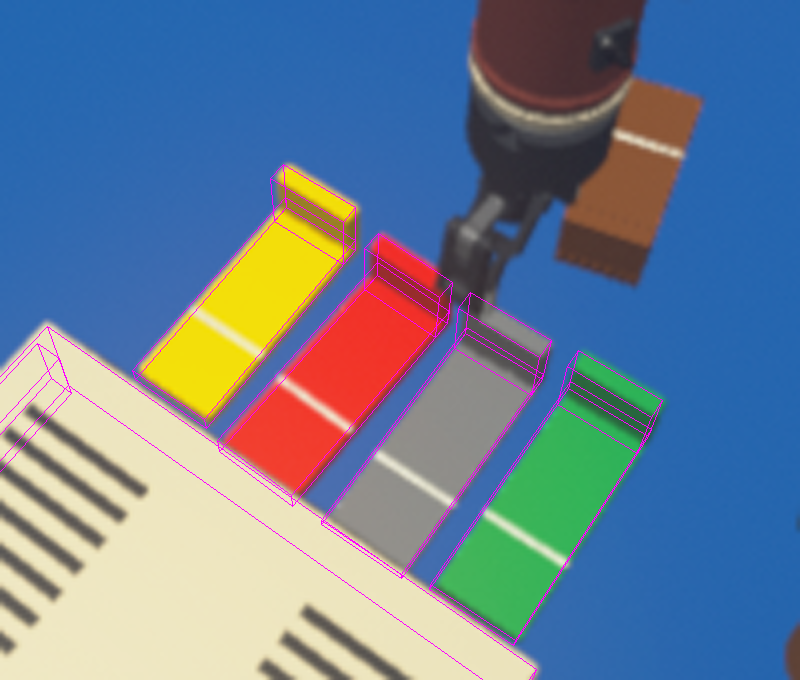

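Grey slid in 45 mm without roller resistance and is now back in its starting place. Yellow is next.

Request:
step_arm([
  [0,-0.0031,0.0395,0.5],
  [0,-0.0031,0.0395,0],
  [0,-0.0031,0.0395,0],
  [0,-0.0031,0.0395,0],
  [0,0,0,0],
  [0,0,0,0],
])

```text
clock: 9.65
tcp_pos: [0.4704, -0.0456, 0.1477]
tool_rot: [-0.532, -0.466, 0.533, -0.464]
ft_force: [0.3, 0.9, 0.7]
grip_width: 0.0854
```

```bash
python3 plan.py 0.474 -0.0443 0.038 -0.132; python3 - <<'E'
from fit import *
import json
d=json.load(open("p0.json"));sp={k:np.array(v) for k,v in d["sp"].items()}; S=np.array(d["S"])
c=imaging.camera("wrist"); overlay(c,sp,S,"pics/ovw6.png",(0,0,640,400),1.2)
E
```

```text
t 9.65 tcp [ 0.4704 -0.0456  0.1477] R [[-0.003, 0.991, -0.136], [0.001, -0.136, -0.991], [-1.0, -0.003, -0.0]] F [0.3 0.9 0.7] w 0.0854
tool y yaw -0.1362 turn about tool x deg -0.24 or 179.8 j6 -0.13
shift in tool axes now [ 0.1097  0.0038 -0.0017]
shift in tool axes after turn [np.float64(0.1097), np.float64(0.0034), np.float64(-0.0018)]
```

View pics/ovw6.png

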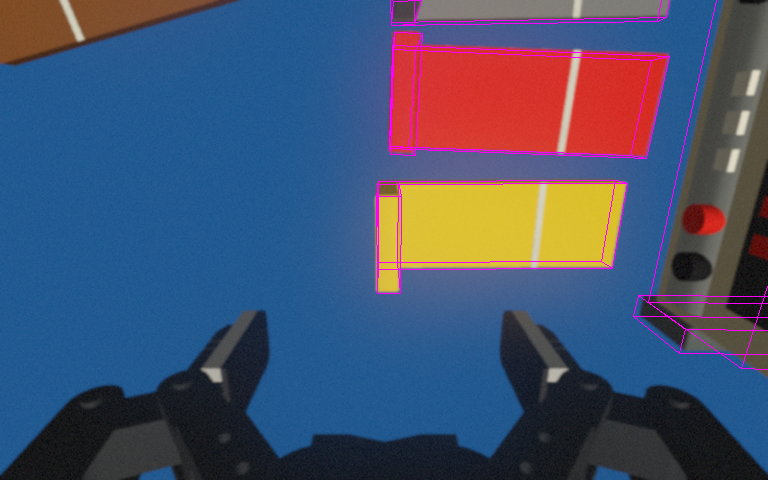

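Request:
step_arm([
  [0.03,0.0035,-0.0015,0],
  [0.03,0,0,0],
  [0.025,0,0,0],
  [0.015,0,0,0],
  [0.009,0,0,0],
  [0,0,0,0],
])

```text
clock: 10.2
tcp_pos: [0.4733, -0.0411, 0.0376]
tool_rot: [-0.53, -0.468, 0.532, -0.465]
ft_force: [0.4, -0.2, -0.5]
grip_width: 0.0858
```

Request:
step_arm([
  [0,0,0,0],
  [0,0,0,0],
  [0,0,0,0],
  [0,0,0,0],
  [0,0,0,0],
  [0,0,0,0],
  [0,0,0,0],
  [0,0,0,0],
], hand=255)

```text
clock: 10.87
tcp_pos: [0.4756, -0.0431, 0.041]
tool_rot: [0.532, 0.466, -0.532, 0.466]
ft_force: [-2.5, 0.1, 6.7]
grip_width: 0.0133
```

Request:
step_arm([
  [-0.001,0.005,0,0],
  [0,0.005,0,0],
  [0,0.005,0,0],
  [0,0.005,0,0],
  [0,0,0,0],
  [0,0,0,0],
])

```text
clock: 11.37
tcp_pos: [0.4955, -0.0457, 0.0411]
tool_rot: [-0.532, -0.466, 0.532, -0.466]
ft_force: [0.4, 0.6, -1.6]
grip_width: 0.0135
```

Request:
step_arm([
  [0,0.003,0,0],
  [0,0.003,0,0],
  [0,0.003,0,0],
])

```text
clock: 11.62
tcp_pos: [0.5043, -0.0468, 0.0412]
tool_rot: [0.532, 0.466, -0.532, 0.466]
ft_force: [-0.2, -0.2, -2.8]
grip_width: 0.0129
```

Request:
step_arm([
  [0,0.003,0,0],
  [0,0.003,0,0],
])

```text
clock: 11.78
tcp_pos: [0.5075, -0.0471, 0.041]
tool_rot: [-0.53, -0.468, 0.533, -0.464]
ft_force: [-23.5, 2.5, 20.5]
grip_width: 0.0134
```

Request:
step_arm([
  [0,0.003,0,0],
  [0,0.002,0,0],
])

```text
clock: 11.95
tcp_pos: [0.5076, -0.0471, 0.0409]
tool_rot: [-0.527, -0.471, 0.536, -0.461]
ft_force: [-42.2, 3.5, 39.9]
grip_width: 0.0133
```

Request:
step_arm([
  [0,0.002,0,0],
  [0,0.002,0,0],
])

```text
clock: 12.12
tcp_pos: [0.5077, -0.0471, 0.0408]
tool_rot: [-0.525, -0.474, 0.538, -0.459]
ft_force: [-56.9, 3.6, 54.8]
grip_width: 0.0135
```

Request:
step_arm([
  [0,0.002,0,0],
  [0,0.002,0,0],
])

```text
clock: 12.28
tcp_pos: [0.5078, -0.047, 0.0406]
tool_rot: [-0.522, -0.477, 0.54, -0.457]
ft_force: [-72.1, 4.7, 70.2]
grip_width: 0.0131
```

Yellow butts dead: its front end stops at the face while the force climbs to about 70 N. I'll back it off now.

Request:
step_arm([
  [0,-0.004,0,0],
  [0,-0.004,0,0],
  [0,-0.004,0,0],
  [0,-0.004,0,0],
  [0,-0.004,0,0],
  [0,0,0,0],
])

```text
clock: 12.78
tcp_pos: [0.5028, -0.0465, 0.0411]
tool_rot: [-0.532, -0.466, 0.532, -0.466]
ft_force: [1.1, -0.7, -3.3]
grip_width: 0.0131
```

```bash
python3 - <<'E'
from fit import *
import json
d=json.load(open("p0.json")); S=np.array(d["S"])
print("blocked fin rel",rel(np.array([.5076,-.0471,0]),S))
s=status.observe(); print(s["tcp_pos"],s["ft_force"],rel(np.append(s["tcp_pos"][:2],0),S))
c=imaging.camera("wrist"); cv2.imwrite("pics/w7.png",c["img"][:,:,::-1])
E
```

```text
blocked fin rel [-0.15659201 -0.11709702  0.14      ]
[ 0.50275836 -0.04654318  0.0410997 ] [ 1.123516   -0.65828226 -3.3083331 ] [-0.16146398 -0.11722126  0.14      ]
```

View pics/w7.png

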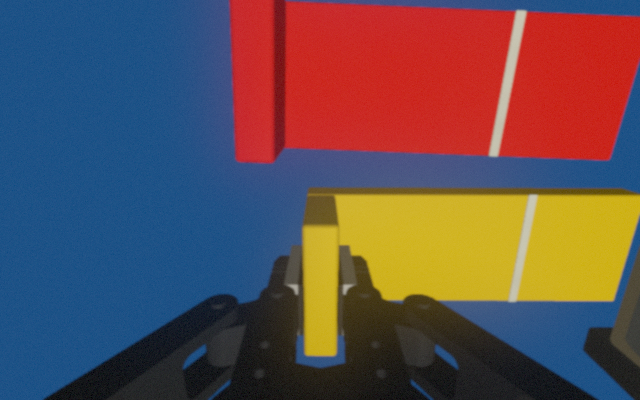

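Request:
step_arm([
  [0,-0.007,0,0],
  [0,-0.007,0,0],
  [0,-0.007,0,0],
  [0,-0.007,0,0],
  [0,0,0,0],
])

```text
clock: 13.25
tcp_pos: [0.4738, -0.0426, 0.041]
tool_rot: [-0.532, -0.466, 0.532, -0.466]
ft_force: [0.2, 0.5, -2.2]
grip_width: 0.0136
```

Request:
step_arm([
  [0,0,0,0],
  [0,0,0,0],
  [0,0,0,0],
  [0,0,0,0],
  [0,0,0,0],
], hand=0)

```text
clock: 13.67
tcp_pos: [0.4758, -0.0431, 0.0415]
tool_rot: [0.532, 0.466, -0.532, 0.466]
ft_force: [0.3, -0.6, 0.2]
grip_width: 0.0734
```

Request:
step_arm([
  [-0.03,0,0,0],
  [-0.03,0,0,0],
  [-0.03,0,0,0],
  [-0.02,0,0,0],
  [0,0,0,0],
  [0,0,0,0],
])

```text
clock: 14.17
tcp_pos: [0.4766, -0.0433, 0.1528]
tool_rot: [0.532, 0.465, -0.531, 0.467]
ft_force: [0.3, 0.2, -0.2]
grip_width: 0.0857
```

```bash
python3 plan.py 0.5086 0.1881 0.038 -0.12; python3 - <<'E'
from fit import *
import json
d=json.load(open("p0.json"));sp={k:np.array(v) for k,v in d["sp"].items()}; S=np.array(d["S"])
c=imaging.camera("wrist"); overlay(c,sp,S,"pics/ovw8.png",(0,0,640,400),1.2)
E
```

```text
t 14.17 tcp [ 0.4766 -0.0433  0.1528] R [[0.003, 0.991, -0.131], [-0.001, -0.131, -0.991], [-1.0, 0.004, 0.0]] F [ 0.3  0.2 -0.2] w 0.0857
tool y yaw -0.1314 turn about tool x deg -0.65 or 179.3 j6 -0.12
shift in tool axes now [ 0.1147  0.001  -0.2336]
shift in tool axes after turn [np.float64(0.1148), np.float64(0.0041), np.float64(-0.2335)]
```

View pics/ovw8.png

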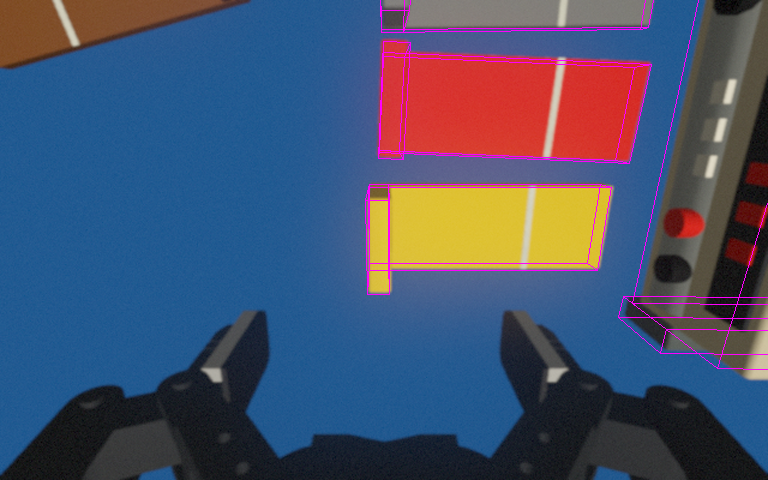

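Yellow is back in its place. Green is next. It is the saturated green plate next to grey in front of the cream instrument, not the purple or brown ones.

Request:
step_arm([
  [0,0.0005,-0.039,-0.5],
  [0,0.0005,-0.039,0],
  [0,0.0005,-0.039,0],
  [0,0.0005,-0.039,0],
  [0,0.0005,-0.039,0],
  [0,0.0005,-0.0386,0],
  [0,0,0,0],
  [0,0,0,0],
])

```text
clock: 14.88
tcp_pos: [0.5058, 0.1901, 0.149]
tool_rot: [-0.528, -0.47, 0.53, -0.469]
ft_force: [-0.2, -0.9, -1.1]
grip_width: 0.0855
```

```bash
python3 plan.py 0.5086 0.1881 0.038 -0.12; python3 - <<'E'
from fit import *
import json
d=json.load(open("p0.json"));sp={k:np.array(v) for k,v in d["sp"].items()}; S=np.array(d["S"])
c=imaging.camera("wrist"); overlay(c,sp,S,"pics/ovw9.png",(0,0,640,400),1.2)
E
```

```text
t 14.88 tcp [0.5058 0.1901 0.149 ] R [[-0.004, 0.993, -0.119], [-0.001, -0.119, -0.993], [-1.0, -0.004, 0.001]] F [-0.2 -0.9 -1.1] w 0.0855
tool y yaw -0.1188 turn about tool x deg 0.07 or -179.9 j6 0.33
shift in tool axes now [0.111  0.0034 0.0015]
shift in tool axes after turn [np.float64(0.111), np.float64(0.003), np.float64(0.0017)]
```

View pics/ovw9.png

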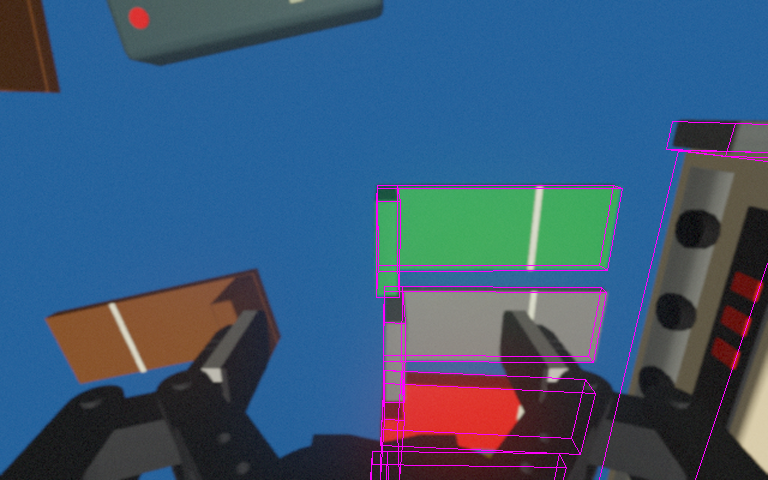

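Request:
step_arm([
  [0.03,0.003,0.0015,0],
  [0.03,0,0,0],
  [0.025,0,0,0],
  [0.015,0,0,0],
  [0.01,0,0,0],
  [0,0,0,0],
])

```text
clock: 15.43
tcp_pos: [0.5077, 0.1847, 0.0382]
tool_rot: [-0.528, -0.469, 0.532, -0.467]
ft_force: [0.1, -0.8, 0.0]
grip_width: 0.0853
```

Request:
step_arm([
  [0,0,0,0],
  [0,0,0,0],
  [0,0,0,0],
  [0,0,0,0],
  [0,0,0,0],
  [0,0,0,0],
  [0,0,0,0],
  [0,0,0,0],
], hand=255)

```text
clock: 16.1
tcp_pos: [0.5105, 0.1868, 0.0421]
tool_rot: [0.53, 0.468, -0.529, 0.469]
ft_force: [-1.8, -0.6, 6.2]
grip_width: 0.0135
```

Request:
step_arm([
  [-0.001,0.005,0,0],
  [0,0.005,0,0],
  [0,0.005,0,0],
  [0,0.005,0,0],
  [0,0.003,0,0],
  [0,0,0,0],
])

```text
clock: 16.6
tcp_pos: [0.5338, 0.1835, 0.0421]
tool_rot: [0.53, 0.468, -0.53, 0.468]
ft_force: [-0.9, 0.1, -0.8]
grip_width: 0.0137
```

```bash
python3 - <<'E'
from fit import *
import json
d=json.load(open("p0.json")); S=np.array(d["S"])
s=status.observe(); print(s["tcp_pos"],s["ft_force"],rel(np.append(s["tcp_pos"][:2],0),S))
E
```

```text
[0.53379177 0.18352401 0.04212405] [-0.89701663  0.14284207 -0.75944345] [-0.1628385   0.11492545  0.14      ]
```

Request:
step_arm([
  [0,0.003,0,0],
  [0,0.003,0,0],
  [0,0.002,0,0],
])

```text
clock: 16.85
tcp_pos: [0.5412, 0.1827, 0.0422]
tool_rot: [0.53, 0.468, -0.53, 0.468]
ft_force: [-0.4, -0.5, -0.6]
grip_width: 0.0132
```

Request:
step_arm([
  [0,0.003,0,0],
  [0,0.002,0,0],
])

```text
clock: 17.02
tcp_pos: [0.5462, 0.1821, 0.0422]
tool_rot: [0.53, 0.468, -0.53, 0.468]
ft_force: [0.0, 0.1, -1.5]
grip_width: 0.0133
```

Request:
step_arm([
  [0,0.003,0,0],
  [0,0.003,0,0],
])

```text
clock: 17.18
tcp_pos: [0.552, 0.1814, 0.0422]
tool_rot: [-0.53, -0.468, 0.53, -0.468]
ft_force: [-0.3, 0.5, -1.6]
grip_width: 0.0134
```

Request:
step_arm([
  [0,0.003,0,0],
  [0,0.003,0,0],
])

```text
clock: 17.35
tcp_pos: [0.5575, 0.1807, 0.0421]
tool_rot: [-0.529, -0.469, 0.53, -0.468]
ft_force: [-2.7, 0.9, 1.9]
grip_width: 0.0132
```

Request:
step_arm([
  [0,0.003,0,0],
  [0,0.003,0,0],
])

```text
clock: 17.52
tcp_pos: [0.5637, 0.1799, 0.0422]
tool_rot: [-0.53, -0.468, 0.53, -0.468]
ft_force: [-1.8, 0.1, 0.5]
grip_width: 0.0131
```

Request:
step_arm([
  [0,0.003,0,0],
  [0,0.003,0,0],
])

```text
clock: 17.68
tcp_pos: [0.5698, 0.1791, 0.0422]
tool_rot: [-0.53, -0.468, 0.53, -0.468]
ft_force: [-1.4, 0.0, -0.9]
grip_width: 0.0133
```

Green goes under. The force bumps to about 3 N when the front end is roughly 15 mm in, then settles, which means the roller is riding up. I'll push on to the white line.

Request:
step_arm([
  [0,0.004,0,0],
  [0,0.004,0,0],
  [0,0.004,0,0],
  [0,0.004,0,0],
  [0,0.004,0,0],
  [0,0.003,0,0],
  [0,0.002,0,0],
  [0,0,0,0],
  [0,0,0,0],
])

```text
clock: 18.43
tcp_pos: [0.5948, 0.1761, 0.0423]
tool_rot: [0.53, 0.468, -0.53, 0.469]
ft_force: [0.5, -1.0, -1.9]
grip_width: 0.0136
```

```bash
python3 - <<'E'
from fit import *
import json
d=json.load(open("p0.json")); S=np.array(d["S"])
s=status.observe(); print(s["tcp_pos"],s["ft_force"],rel(np.append(s["tcp_pos"][:2],0),S))
c=imaging.camera("wrist"); cv2.imwrite("pics/w10.png",c["img"][:,:,::-1])
E
```

```text
[0.59477778 0.17609481 0.04228205] [ 0.53973608 -1.04596641 -1.86920698] [-0.10141248  0.11607911  0.14      ]
```

View pics/w10.png

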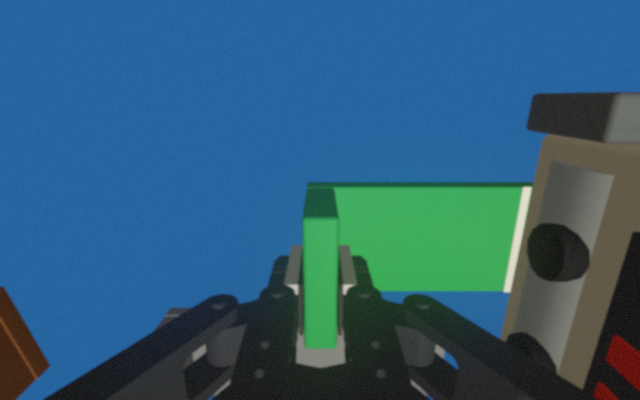

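The white line is at the panel's lower edge, about (522,240). I'll release, lift off and check.

Request:
step_arm([
  [0,0,0,0],
  [0,0,0,0],
  [0,0,0,0],
  [0,0,0,0],
  [0,0,0,0],
  [0,0,0,0],
], hand=0)

```text
clock: 18.98
tcp_pos: [0.5945, 0.1763, 0.0424]
tool_rot: [0.53, 0.468, -0.53, 0.468]
ft_force: [0.5, -0.2, -0.1]
grip_width: 0.0841
```

Request:
step_arm([
  [-0.03,0,0,0],
  [-0.03,0,0,0],
  [-0.03,0,0,0],
  [-0.03,0,0,0],
  [-0.02,0,0,0],
  [0,-0.04,0,0],
  [0,-0.04,0,0],
  [0,-0.04,0,0],
  [0,-0.04,0,0],
  [0,-0.04,0,0],
  [0,0,0,0],
  [0,0,0,0],
])

```text
clock: 19.98
tcp_pos: [0.3942, 0.201, 0.1822]
tool_rot: [0.529, 0.469, -0.529, 0.469]
ft_force: [0.9, 0.1, -0.1]
grip_width: 0.0852
```

```bash
python3 - <<'E'
from fit import *
import json
d=json.load(open("p0.json"));sp={k:np.array(v) for k,v in d["sp"].items()}; S=np.array(d["S"])
# expected green
c0,s0=np.cos(S[2]),np.sin(S[2]); e=np.array([-.101,.116]); sp["green"]=np.array([S[0]+c0*e[0]-s0*e[1],S[1]+s0*e[0]+c0*e[1],-.122])
t=imaging.camera("top"); overlay(t,sp,S,"pics/ovt11.png",(220,90,400,220),4.2)
cv2.imwrite("pics/top11.png",t["img"][:,:,::-1])
c=imaging.camera("scene"); overlay(c,sp,S,"pics/ovs11.png",(230,150,430,320),4)
c=imaging.camera("wrist"); overlay(c,{},None,"pics/w11.png",(0,0,640,400),1.2)
s=status.observe(); print(s["clock"],s["tcp_pos"],s["ft_force"])
E
```

```text
20.1333 [0.3973675  0.20078586 0.18312634] [-0.12136058  0.49683482  0.25783559]
```

View pics/top11.png

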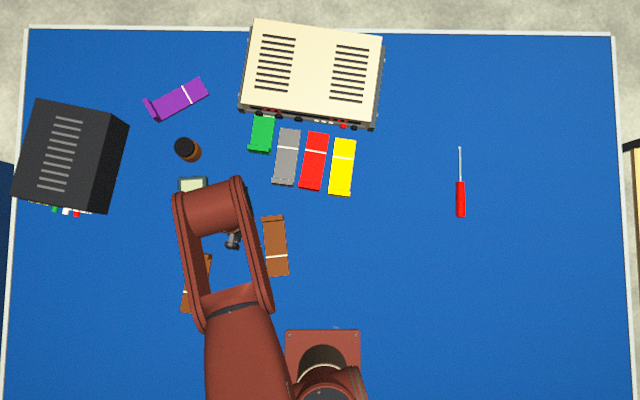

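View pics/ovs11.png

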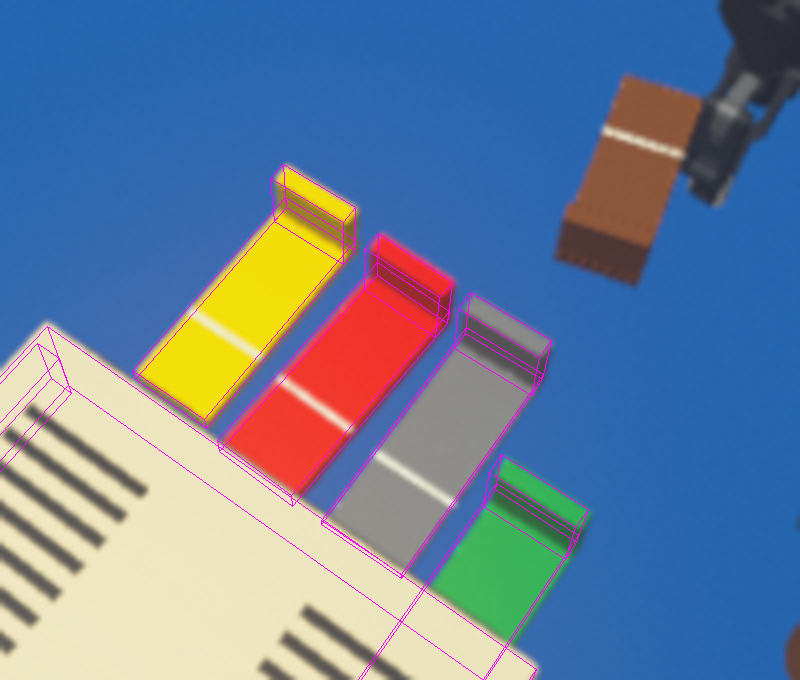

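View pics/w11.png

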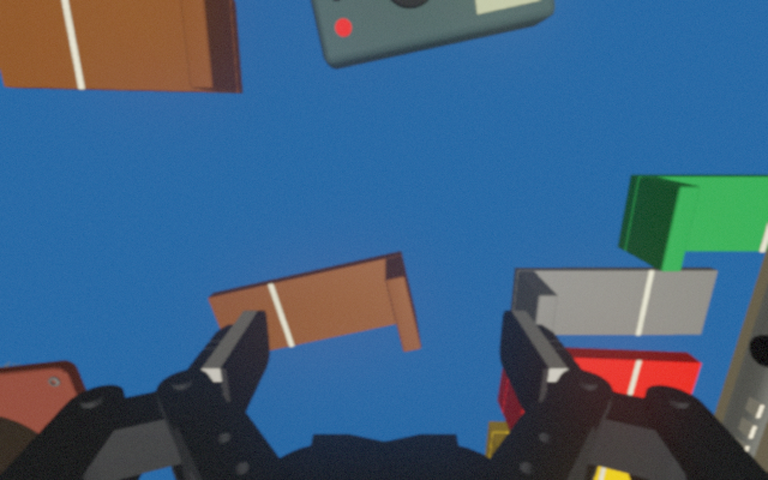

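All the overlays match, and nothing else has moved. The gripper is about 0.12 m above the mat and touches nothing, so I'm handing in.

```bash
python3 -c "
from rig import order; print(order.hand_in())"
```

```text
the job is handed in; nothing more can be done
None
```

The green (11 mm) spacer is the thickest one that goes under. I left it lying flat under the front, pushed in to its white line, and handed the job in at about 20 s of the 72 s allowed.

- **Grey (8 mm):** it slid about 45 mm under with no roller force I could detect, and I put it back in its place.
- **Yellow (14 mm):** it butted dead at the front face, and I put it back. I kept pushing longer than needed: the force reached about 70 N along the push and 70 N upward (about 100 N combined), against the 120 N wrist limit.
- **Red (17 mm):** I did not try it, because it is thicker than yellow.
- **Green (11 mm):** it passed the front edge. About 3 N of resistance came at the point where it meets the roller, then faded, which fits the roller riding up onto it.

**Last checks:**
- Green's fin is at about x = -0.102 m and y = +0.116 m in the gap frame, so its front end is about 56 mm in. It sits about 0.02 rad off straight.
- In the final pictures the other three spacers are in their starting places, 25–35 mm short of the face.
- The jar and screwdriver look unmoved. The meter was partly hidden by the arm in the final top view, but the part that showed looked unmoved and the arm never came near it.
- The gripper is open, well above the mat and touching nothing.

**Remaining uncertainty:** the roller lift is inferred from the forces and from yellow not fitting, as I could not see it directly. My front-face position from the wrist camera and from yellow's stop differed by up to about 5 mm, but green is within the allowed range on either.

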